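# Third hand at the pressure fence

### The job

Open the jig by sliding its size stop by the orange grip fully out to its end stop, then lay the narrow oak offcut flat on the jig's bed, one end in the opened bay between fixed cheek and stop, and push that end squarely against the sprung black face until the pointer stands in the green zone of the scale, never on into the red. Finish while still holding the offcut there with the pointer steady in the green, so that I can fasten it; leave the cork sanding block, the tape measure and the screwdriver alone.

Things in the scene. Friction and masses are not known exactly. Their poses are not given: they have to be found in the camera images.
- jig: Fixed jig on the table with a plywood bed, top 12 mm above the table. Origin: on the table, under the middle of the front of the unpressed sprung face. +x: horizontal, the way the face is pressed (roughly away from the robot); y: across, +y left; z: up. The bed spans x = -150 to +95, y = -130 to +75 mm, bare and flat at x < -16 mm. Rear rail (top 34 mm above the table) at x = 74 to 90 mm.
- bay (a point): Point on the top of the bed below the unpressed face (jig x = y = 0, z = 12 mm), axes as the jig. The bay in front of the face is bounded on the left by a fixed aluminium cheek: inner side at jig y = +30 mm, x = -5 to +90 mm, top 34 mm above the table. On the cheek's top lies the scale: yellow for press_face 0 to 12 mm, green 12 to 24 mm, red beyond.
- press_face (a joint): Travel (m) of the sprung face along jig +x: 0 unpressed, 0.036 at most. Pressing force = 500 N/m x (travel + 0.004 m): 2 N at first, 8 N at 0.012, 11 N at 0.018, 14 N at 0.024. It springs back when let go. The pointer moves with it: green is 0.012 to 0.024, red beyond.
- face_center (a point): Centre of the front of the sprung face, a black rubber plate 50 mm wide (jig y) and 20 mm tall, 14 to 34 mm above the table; it moves with press_face. It looks toward the jig's -x. A thin black pointer bar (up to 40 mm above the table) runs from its top to the left over the scale.
- size_stop (a joint): Travel (m) of the size stop along jig -y: 0 innermost, 0.055 at its end stop (fully open). It stays where left (2 N friction). Its steel blade, 15 to 34 mm above the table, jig x = -16 to -2 mm, stands across the bay before the face, inner end at jig y = +25 mm - travel: the bay is 5 mm + travel wide, 60 mm when fully open.
- stop_grip (a point): Point in the orange grip of the size stop, 58 mm above the table. The grip is an upright tab 14 mm thick (jig y), 24 mm wide (jig x), from 34 to 73 mm above the table; it rides at jig x = 28 mm, y = -49 mm - travel, on a black carriage whose top is 34 mm above the table.
- offcut_center (a point): Centre of the loose oak offcut (plain brown wood, 45 x 120 x 22 mm, 0.06 to 0.13 kg), half-way up, 11 mm above its underside. Axes: x across its 45 mm width, y along its 120 mm length, z up. It starts flat on the table at the left or the right of the jig. Either of its 45 x 22 mm ends may go against the face.
- sanding_block: Loose brown cork sanding block, wider and thicker than the offcut, 65 x 116 x 28 mm, on the other side of the jig from the offcut; bystander. Origin: centre of its underside, y along its length.
- tape_measure: Loose yellow tape measure, 40 x 74 x 66 mm, behind the jig on the left; bystander. Origin: centre of its underside.
- screwdriver: Loose screwdriver with an orange and black handle, 187 mm long, lying behind the jig on the right; bystander. Origin: centre of its underside, y along its length.

How it is judged:
On the way:
1. the size stop is slid out to its end stop (within 4 mm), before the face is pressed (value of joint size_stop above 0.051 m and value of joint press_face below 0.003 m), for 0.2 s.
At the end, for the whole second after the job is handed in: Size stop within 5 mm of its end stop; offcut flat on the bed (6 mm, 0.1 rad), centred in the bay (14 mm), along the pressing direction (0.12 rad), pressed on the face by the fingers alone with a steady 6 to 18 N; face 11.5 to 24.5 mm in (green), all through the last second (value of joint size_stop above 0.05 m and value of joint press_face between 0.0115 and 0.0245 m and velocity of joint press_face between -0.01 and 0.01 m/s and contact force between offcut and press_face between 6 and 18 N and contact force between the fingers and offcut above 2 N and contact force between each of the arm, the fingers and press_face below 0.5 N and angle between the y axis of offcut and the x axis of jig, either way round below 0.12 rad and angle between offcut's own z axis and vertical below 0.1 rad and z of offcut in the frame of jig below 0.018 m and y of offcut in the frame of jig between -0.014 and 0.014 m and linear speed of offcut below 0.01 m/s); the arm keeps its last pose, push and grip.
It fails at once if the cork sanding block is disturbed (moved more than 30 mm) (distance of sanding_block from where it was at the start of the episode above 0.03 m).
It fails at once if the tape measure is disturbed (moved more than 30 mm) (distance of tape_measure from where it was at the start of the episode above 0.03 m).
It fails at once if the screwdriver is disturbed (moved more than 30 mm) (distance of screwdriver from where it was at the start of the episode above 0.03 m).
It fails at once if the sprung face is pressed well into the red (more than 27 mm) (value of joint press_face above 0.027 m).
It also fails if it takes over 48 s, if anything falls off the work surface, if the arm or the gripper's body presses on something with over 40 N, if the wrist force passes 120 N, or if a joint passes its speed limit or range.

### The arm

A 6-joint arm with a two-finger parallel gripper is mounted at the origin on the work surface; the furniture and walls round the work are solid. World frame = base frame: x ahead of the robot, y to its left, z up, the work surface at z = 0. Lengths are in m, angles in rad, forces in N, time in s.
With the tool pointing down it reaches from about 0.35 to 0.85 m from the base axis. Payload 8.1 kg.
Tool frame: the origin (TCP) lies at the centre of the arm's flange, where the gripper is bolted on; the fingertips stand 186 mm ahead of it and the grasp point (between the pads) lies 167 mm ahead of it; z points along the fingers, y is the line along which they close (so a half turn about z gives the same grasp; the last joint's range is limited). The gripper opens to 93 mm and grips with 3 to 60 N. Pads are 15 mm wide; open, the fingers measure 128 mm over their backs; the gripper's body (75 mm by 188 mm) begins 65 mm behind the grasp point.
Start: joints at [1.173, 0.13, 1.488, -0, 1.523, -0.085], TCP at [0.185, 0.571, 0.405] pointing down, gripper open.
Joint ranges: [-2.96, 2.96], [-0.89, 2.26], [0.02, 2.5], [-1.34, 4.48], [0, 2.73], [-2.66, 2.66]. Speed limits (rad/s): [2.39, 2.39, 2.79, 3.14, 3.14, 3.14].

### API

Orientations are given as a rotation vector (axis times angle).
In Python, from plant import robot gives the robot as it stands.
- The arm moves only by the tool apply_moves, never from a script. Its argument "series" is a list of rows, each a list of 2 entries, a list of its own where there are three numbers: the shift along the tool's x, y, z in mm, then the turn, a rotation vector about the tool's x, y, z in rad. A call has 1 to 12 rows; each row shifts and turns the commanded pose from where the row before left it, along the tool's axes as they then stand; what a row does not reach is not made up. A row lasts 1/12 s, in which the tool goes at most 41.7 mm and 7.16 degrees, less where a joint would pass 70% of its speed; a pose out of reach is approached as far as the arm can. A call is refused whole if a number of a shift passes 41.7 or a number of a turn 0.125, either way. A call with a gripper value outside its range is refused whole. "claw" is the opening, from 0 (shut) to 1 (fully open), set as the call begins (left out, the last holds). The fingers move at their own pace and stop on an object; "newtons" is the grip in N (left out, the last holds). Time passes only in rows, so rows that do not move let the fingers close. It gives the time, the measured TCP pose, the force, the opening and the grip force at its end, in the units of the state.
- robot.read_state(): the state, without advancing time (a new reading comes with each control period).
- robot.read_camera(name): name is "scene" or "top" or "wrist"; returns (picture, depth): 384x512x3 uint8, blue, green, red; 384x512 float32, m along the optical axis (not along the pixel's ray), 0 where there is no reading.
- robot.calibration(name): a dict with "fx", "fy", "cx", "cy" (pixels), "extrinsics" (4x4, takes a point from world to camera coordinates). Camera axes: x right, y down, z forward; pixel columns grow to the right and rows downward; lengths in m; the calibration is good to about 2 mm. A picture is of the moment at which its call begins: read the wrist's pose just before it. calibration takes no time and is no camera call; for the wrist camera it gives the pose at the moment of the call.
- robot.close_job(): hands the job in; it is judged then, once.
The state is a dict: "t": time; "q": joint angles; "dq": joint speeds; "joint_torque": joint torques, N m; "tool_pos": TCP position; "orientation": TCP orientation; "force": force on the tool from outside, world axes, zero at the start; "wrist_torque": the same for the moment, N m; "opening": finger opening in m; "gripper_force": force on a finger pad.
Only numpy, scipy, OpenCV 4.12 (cv2) and the standard library are available. Lean on these libraries where they do the work, as an engineer would, in place of code of your own. Each camera call takes 0.05 s, during which the arm holds its last target. There are 200 camera calls.

## Working session

There is one attempt and no reset: what is moved stays moved. The work goes in short steps, Python scripts to look and compute and a tool call to move; the robot and the scene stay as the last step left them, time stands still between calls to the robot, and variables do not carry over. Pictures are saved under pics/ and viewed, at most 10 in all, crops included, and the job is handed in when it is done.

Besides the shell and the picture viewer there is one more tool, called after ">>>" in YAML: its name, and indented under it one key for each argument. apply_moves: Moves the arm, as the interface text tells. Its arguments: {"type":"object","properties":{"series":{"type":"array"},"claw":{"type":"number"},"newtons":{"type":"number"}},"required":["series"]}

```bash
mkdir -p pics; ls
python3 - <<'E'
from plant import robot
import cv2,numpy as np
s=robot.read_state(); print(s)
for n in("scene","top"):
    p,d=robot.read_camera(n); cv2.imwrite(f"pics/{n}0.png",p); np.savez(f"{n}0.npz",p=p,d=d)
    c=robot.calibration(n); print(n,c)
E
```

```text
pics
{'t': 0.0, 'q': array([ 1.17261623e+00,  1.31154211e-01,  1.48926325e+00, -1.21050662e-05,
        1.52301995e+00, -8.53678178e-02]), 'dq': array([ 5.69437056e-04, -1.10451486e-03,  2.27229355e-03, -2.58090766e-05,
        4.57760285e-04,  8.63943226e-04]), 'joint_torque': array([-1.63542576e-03, -5.59873080e+01, -4.91739357e+01,  7.64807174e-02,
        3.60777404e-02, -1.91782460e-04]), 'tool_pos': array([0.18451444, 0.5706824 , 0.4037001 ]), 'orientation': array([-4.89295386e-01, -3.10281892e+00,  2.81762986e-03]), 'force': array([ 0.0710406 , -0.39977934,  0.13920212]), 'wrist_torque': array([-0.01981267,  0.0510175 , -0.02802163]), 'gripper_force': 0.0, 'opening': 0.0928818451598233}
scene {'fx': 469.59960369346817, 'fy': 469.59960369346817, 'cx': 252.82564185926537, 'cy': 201.32053338280485, 'extrinsics': array([[ 0.52395316, -0.85171683,  0.00717825, -0.29279301],
       [-0.65344404, -0.40735832, -0.63802045,  0.4192552 ],
       [ 0.54633687,  0.32960225, -0.76998596,  0.88140288],
       [ 0.        ,  0.        ,  0.        ,  1.        ]])}
top {'fx': 453.659288392777, 'fy': 453.659288392777, 'cx': 257.47216960466585, 'cy': 191.7842750644272, 'extrinsics': array([[ 1.33615333e-02, -9.99910605e-01,  5.01921643e-04,
        -1.80335340e-02],
       [-9.84902555e-01, -1.32476252e-02, -1.72602023e-01,
         5.85543222e-01],
       [ 1.72593242e-01,  1.81188376e-03, -9.84991518e-01,
         1.33239820e+00],
       [ 0.00000000e+00,  0.00000000e+00,  0.00000000e+00,
         1.00000000e+00]])}
```

View pics/top0.png

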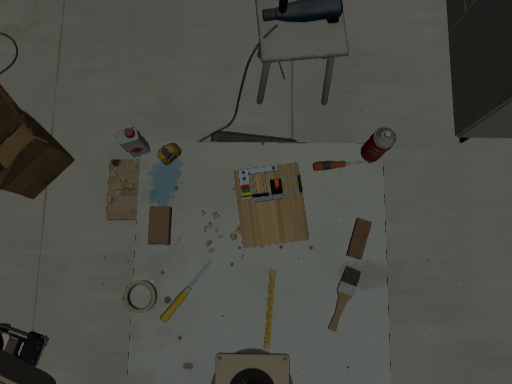

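View pics/scene0.png

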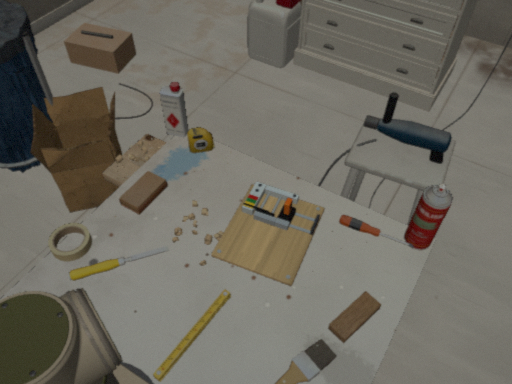

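The top view shows the jig around (270,205), with its orange grip at about (277,185). The offcut is at right (359,239), the cork block at left (160,225), the tape at (169,153) and the screwdriver at (330,165). The scene view agrees: grip at (288,208), offcut at (355,316).

```bash
cat > h.py <<'E'
import numpy as np,cv2
from scipy.spatial.transform import Rotation as R
def ray(c,uv,z):
    uv=np.atleast_2d(np.float64(uv)); E=c["extrinsics"]; Rm=E[:3,:3]; o=-Rm.T@E[:3,3]
    d=np.c_[(uv[:,0]-c["cx"])/c["fx"],(uv[:,1]-c["cy"])/c["fy"],np.ones(len(uv))]@Rm
    return o+d*((z-o[2])/d[:,2])[:,None]
def proj(c,P):
    P=np.atleast_2d(P)@c["extrinsics"][:3,:3].T+c["extrinsics"][:3,3]
    return np.c_[P[:,0]/P[:,2]*c["fx"]+c["cx"],P[:,1]/P[:,2]*c["fy"]+c["cy"]]
def world(c,d):
    v,u=np.mgrid[:d.shape[0],:d.shape[1]]
    P=np.stack([(u-c["cx"])/c["fx"]*d,(v-c["cy"])/c["fy"]*d,d],-1)
    E=c["extrinsics"]; return (P-E[:3,3])@E[:3,:3]
def rect(c,m,z):
    """min-area rectangle on plane z of the largest contour of a mask"""
    k=max(cv2.findContours(m.astype(np.uint8),0,2)[0],key=cv2.contourArea)
    P=ray(c,k[:,0],z)[:,:2]*1000
    return cv2.minAreaRect(P.astype(np.float32))
E
python3 - <<'E'
from h import *
from plant import robot
for n in("top","scene"):
    f=np.load(n+"0.npz");p,d=f["p"],f["d"];c=robot.calibration(n);W=world(c,d);z=W[...,2]
    hsv=cv2.cvtColor(p,cv2.COLOR_BGR2HSV)
    for nm,u,v in((("off",359,239),("bed",270,225),("grip",277,185),("block",160,225),("table",330,260)) if n=="top" else (("off",355,316),("bed",255,250),("grip",288,208),("block",143,192),("table",250,340))):
        print(n,nm,hsv[v,u],W[v,u].round(3))
E
```

```text
top off [ 16 121  57] [ 0.449 -0.323  0.018]
top bed [ 19 109  89] [ 0.488 -0.05   0.016]
top grip [ 11 221 104] [ 0.603 -0.069  0.073]
top block [18 95 62] [0.482 0.286 0.031]
top table [48 14 89] [ 0.384 -0.236  0.002]
scene off [ 16 100  94] [ 0.448 -0.324  0.022]
scene bed [ 20 103 139] [ 0.483 -0.053  0.015]
scene grip [ 12 220 109] [ 0.602 -0.073  0.062]
scene block [ 14  83 104] [0.475 0.282 0.028]
scene table [ 30  10 134] [ 0.293 -0.156 -0.003]
```

Run:
```python
from h import *
from plant import robot
for n in("top","scene"):
    f=np.load(n+"0.npz");p,d=f["p"],f["d"];c=robot.calibration(n);W=world(c,d);x,y,z=W[...,0],W[...,1],W[...,2]
    hsv=cv2.cvtColor(p,cv2.COLOR_BGR2HSV);S=hsv[...,1];H=hsv[...,0]
    near=lambda a,b,r:np.hypot(x-a,y-b)<r
    print(n,"off",rect(c,(S>60)&near(.449,-.323,.09)&(z<.04),.022 if n=="top" else .015))
    print(n,"bed",rect(c,cv2.morphologyEx(((S>60)&near(.5,-.06,.21)&(z<.03)&(z>.005)&(x<.57)).astype(np.uint8),cv2.MORPH_OPEN,np.ones((3,3))),.012))
    m=(S>180)&(H<16)&near(.603,-.07,.05)&(z>.035); print(n,"grip px",m.sum(),np.median(W[m],0).round(4), W[m].max(0))
    m=(z>.02)&near(.53,-.05,.2); print("above bed z>.02: ",m.sum(), np.percentile(W[m],[1,99],axis=0).round(3).tolist())
```

```text
top off ((451.5399169921875, -321.7001953125), (47.240814208984375, 120.16414642333984), 73.0149154663086)
top bed ((497.18206787109375, -57.63084411621094), (146.17625427246094, 219.26980590820312), 0.770171582698822)
top grip px 50 [ 0.6078 -0.0658  0.073 ] [ 0.62183157 -0.05949761  0.08074412]
above bed z>.02:  1903 [[0.343, -0.144, 0.02], [0.669, 0.048, 1.413]]
scene off ((452.3510437011719, -322.63104248046875), (47.22827911376953, 127.57707214355469), 73.30416107177734)
scene bed ((504.56982421875, -51.20783233642578), (153.98216247558594, 220.59117126464844), 7.644334316253662)
scene grip px 99 [ 0.6041 -0.0686  0.0619] [ 0.62346923 -0.05696956  0.07656195]
above bed z>.02:  1492 [[0.345, -0.145, 0.02], [0.67, 0.048, 0.072]]
```

```bash
cat >> h.py <<'E'
def plan(robot,P,yaw,v=40.):
    """P world TCP target (m), yaw = angle of tool y from world y (deg): turn first, then constant-shift rows"""
    s=robot.read_state(); A=R.from_rotvec(s["orientation"]); y=np.radians(yaw)
    T=R.from_matrix(np.c_[[-np.cos(y),-np.sin(y),0],[-np.sin(y),np.cos(y),0],[0,0,-1]])
    t=(A.inv()*T).as_rotvec(); sh=T.inv().apply(np.array(P)-s["tool_pos"])*1000
    n=int(np.ceil(abs(sh).max()/v)); k=max(1,int(np.ceil(abs(t).max()/.12)))
    print("t",round(s["t"],2),"pos",s["tool_pos"].round(4),"F",s["force"].round(1),"open",round(s["opening"],4))
    print("turn",t.round(4),f"= {k} x",(t/k).round(4)," shift(tool after turn)",sh.round(1),f"= {n} x",(sh/max(n,1)).round(2))
E
python3 - <<'E'
from h import *
from plant import robot
s=robot.read_state();c=robot.calibration("wrist");E=c["extrinsics"]
o=-E[:3,:3].T@E[:3,3];A=R.from_rotvec(s["orientation"])
print("cam in tool",A.inv().apply(o-s["tool_pos"]).round(4),"fwd",A.inv().apply(E[2,:3]).round(3),"right",A.inv().apply(E[0,:3]).round(3),c["fx"],c["cx"],c["cy"])
plan(robot,[.50,-.04,.40],6)
E
```

```text
cam in tool [ 0.0776 -0.0003  0.0198] fwd [-0.278 -0.001  0.96 ] right [0.    1.    0.001] 281.6920313012978 256.1892749738191 188.0673545039931
t 0.1 pos [0.1845 0.5707 0.4038] F [0.2 0.5 0.3] open 0.093
turn [-0.0017 -0.0005 -0.4175] = 4 x [-4.000e-04 -1.000e-04 -1.044e-01]  shift(tool after turn) [-249.9 -640.3    3.8] = 17 x [-14.7  -37.67   0.22]
```

>>> apply_moves:
  series:
    - [[0,0,0],[0,0,-0.105]]
    - [[0,0,0],[0,0,-0.105]]
    - [[0,0,0],[0,0,-0.105]]
    - [[0,0,0],[0,0,-0.105]]
    - [[-15,-38,0],[0,0,0]]
    - [[-15,-38,0],[0,0,0]]
    - [[-15,-38,0],[0,0,0]]
    - [[-15,-38,0],[0,0,0]]
    - [[-15,-38,0],[0,0,0]]
    - [[-15,-38,0],[0,0,0]]
    - [[-15,-38,0],[0,0,0]]
    - [[-15,-38,0],[0,0,0]]
  claw: 1
  newtons: 40

```text
t: 1.1
tool_pos: [0.3367, 0.2797, 0.4044]
orientation: [0.169, -3.137, 0.0]
force: [0.3, -0.5, 0.3]
opening: 0.0927
gripper_force: 0.0
```

>>> apply_moves:
  series:
    - [[-15,-38,0],[0,0,0]]
    - [[-15,-38,0],[0,0,0]]
    - [[-15,-38,0],[0,0,0]]
    - [[-15,-38,0],[0,0,0]]
    - [[-15,-38,0],[0,0,0]]
    - [[-15,-38,0],[0,0,0]]
    - [[-15,-38,0],[0,0,0]]
    - [[-15,-38,0],[0,0,0]]
    - [[-7,-18,0],[0,0,0]]
    - [[0,0,0],[0,0,0]]
    - [[0,0,0],[0,0,0]]

```text
t: 2.02
tool_pos: [0.4972, -0.026, 0.4041]
orientation: [0.164, -3.136, -0.001]
force: [-0.2, -0.1, 1.4]
opening: 0.0928
gripper_force: 0.0
```

Run:
```python
from h import *
from plant import robot
plan(robot,[.50,-.04,.40],6)
c=robot.calibration("wrist");p,d=robot.read_camera("wrist")
np.savez("w1.npz",p=p,d=d,**{k:np.array(v) for k,v in c.items()}); cv2.imwrite("pics/w1.png",cv2.resize(np.clip(p*1.6,0,255).astype(np.uint8),(768,576)))
```

```text
t 2.02 pos [ 0.4972 -0.026   0.4041] F [-0.2 -0.1  1.4] open 0.0928
turn [ 0.0006 -0.0014 -0.0001] = 1 x [ 0.0006 -0.0014 -0.0001]  shift(tool after turn) [ -1.3 -14.2   4.1] = 1 x [ -1.31 -14.23   4.07]
```

View pics/w1.png

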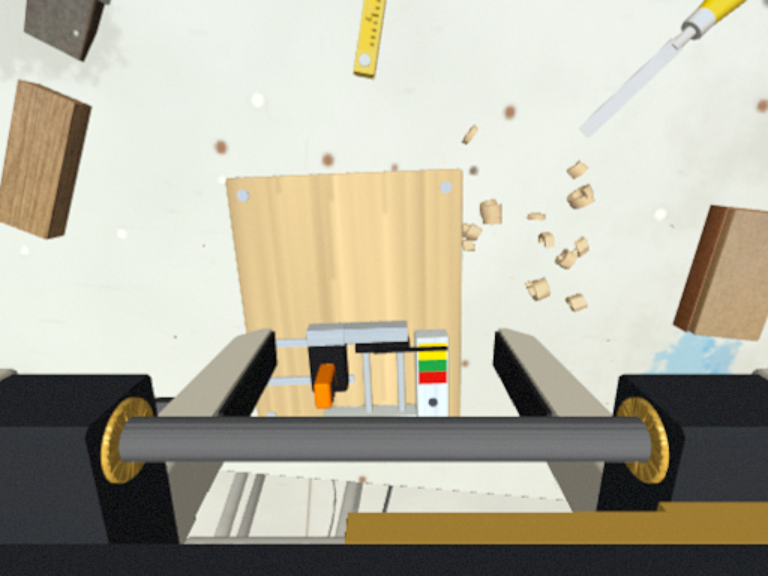

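The wrist view (shown at 1.5x scale, up is toward the robot) has the bed's front corners at (228,178) and (462,169). The black pointer is at (400,348) at the yellow start, the orange grip at (325,385) and the offcut at (45,160) on the left.

```bash
cat > jig.py <<'E'
from h import *
f=np.load("w1.npz");p=f["p"];d=f["d"];c={k:f[k] for k in("fx","fy","cx","cy","extrinsics")}
hsv=cv2.cvtColor(p,cv2.COLOR_BGR2HSV)
W=world(c,d)
m=((hsv[...,1]>60)&(hsv[...,0]<28)).astype(np.uint8)
def edge(pts,z):
    P=ray(c,pts,z)[:,:2]*1000
    vx,vy,x0,y0=cv2.fitLine(P.astype(np.float32),cv2.DIST_HUBER,0,.01,.01).ravel(); return np.array([x0,y0]),np.array([vx,vy])
fr=[(u,np.argmax(m[95:,u])+95-.5) for u in range(165,296,3)]
lf=[(np.argmax(m[v,130:200])+130-.5,v) for v in range(130,215,3)]
rt=[(320-np.argmax(m[v,320:250:-1])+.5,v) for v in range(125,215,3)]
E
python3 - <<'E'
from jig import *
L={k:edge(e,.012) for k,e in (("front",fr),("left",lf),("right",rt))}
ang={k:np.degrees(np.arctan2(v[1][1],v[1][0])) for k,v in L.items()}
for k,v in L.items(): print(k,v[0].round(1),ang[k].round(2))
X=lambda a,b:a[0]+a[1]*np.linalg.solve(np.c_[a[1],-b[1]],b[0]-a[0])[0]
A=X(L["front"],L["left"]);B=X(L["front"],L["right"]);print("corners -y",A,"+y",B,"width",np.hypot(*(A-B)),"front dir",np.degrees(np.arctan2(*(A-B)))) 
near=lambda x,y,r:np.hypot(W[...,0]-x,W[...,1]-y)<r
o=(hsv[...,1]>60)&(hsv[...,0]<28)&near(.45,-.32,.09)
print("off top",rect(c,o&(W[...,2]>.018),.022))
for nm,mm in(("grip",(hsv[...,1]>180)&(hsv[...,0]<16)&(W[...,2]>.066)&near(.6,-.07,.06)),("pointer",(hsv[...,2]<60)&near(.58,-.02,.06)&(W[...,2]>.03)),("green",(abs(hsv[...,0].astype(int)-60)<18)&(hsv[...,1]>120)&near(.59,.02,.06)),("yellow",(abs(hsv[...,0].astype(int)-29)<4)&(hsv[...,1]>150)&near(.58,.02,.05))):
    v,u=np.nonzero(mm); z={"grip":.073,"pointer":.04}.get(nm,.0345)
    if len(v)>5: P=ray(c,np.c_[u,v],z)[:,:2]; print(nm,len(v),"mean",P.mean(0).round(4),rect(c,mm,z),"z",np.median(W[mm][:,2]).round(4))
E
```

```text
front [433.4 -66.8] -81.71
left [ 506.6 -160.6] 8.15
right [502.6  44.5] 7.34
corners -y [ 448.303   -168.91391] +y [418.76935  33.67576] width 204.73106 front dir 171.70581
off top ((452.4949645996094, -320.9652404785156), (48.38557052612305, 119.7232894897461), 73.1121826171875)
grip 70 mean [ 0.6096 -0.0647] ((610.3319702148438, -65.46897888183594), (23.832239151000977, 13.975939750671387), 6.0480122566223145) z 0.0717
pointer 675 mean [ 0.5915 -0.0411] ((607.3880615234375, -61.91423034667969), (55.0642204284668, 26.21124267578125), 7.843688488006592) z 0.0351
green 131 mean [0.5935 0.0268] ((594.0335083007812, 27.564815521240234), (10.574440956115723, 24.55587387084961), 6.045645713806152) z 0.0353
yellow 146 mean [0.5813 0.0254] ((582.8810424804688, 26.107318878173828), (8.918068885803223, 24.3980655670166), 6.04534387588501) z 0.0353
```

Run:
```python
from h import *
from plant import robot
plan(robot,[.611,-.0645,.30],8.1)
```

```text
t 2.07 pos [ 0.4969 -0.025   0.4042] F [ 0.5 -0.1 -0.1] open 0.0927
turn [ 0.0008 -0.0013 -0.0351] = 1 x [ 0.0008 -0.0013 -0.0351]  shift(tool after turn) [-107.4  -55.2  104.2] = 3 x [-35.79 -18.39  34.72]
```

>>> apply_moves:
  series:
    - [[0,0,0],[0,0,-0.035]]
    - [[-27,-14,26],[0,0,0]]
    - [[-27,-14,26],[0,0,0]]
    - [[-27,-14,26],[0,0,0]]
    - [[-26,-13,26],[0,0,0]]
    - [[0,0,0],[0,0,0]]
    - [[0,0,20],[0,0,0]]
    - [[0,0,20],[0,0,0]]
    - [[0,0,20],[0,0,0]]
    - [[0,0,9],[0,0,0]]
    - [[0,0,0],[0,0,0]]
    - [[0,0,0],[0,0,0]]
  claw: 0.6

```text
t: 3.07
tool_pos: [0.6106, -0.0633, 0.2323]
orientation: [0.225, -3.133, -0.0]
force: [0.2, 0.3, 0.3]
opening: 0.0556
gripper_force: 0.0
```

Run:
```python
from h import *
from plant import robot
plan(robot,[.611,-.0645,.231],8.1)
p,d=robot.read_camera("wrist"); cv2.imwrite("pics/w2.png",cv2.resize(np.clip(p*1.6,0,255).astype(np.uint8),(768,576)))
```

```text
t 3.07 pos [ 0.6106 -0.0633  0.2323] F [0.2 0.3 0.3] open 0.0556
turn [ 0.0002 -0.0003  0.002 ] = 1 x [ 0.0002 -0.0003  0.002 ]  shift(tool after turn) [-0.2 -1.2  1.3] = 1 x [-0.2  -1.2   1.31]
```

View pics/w2.png

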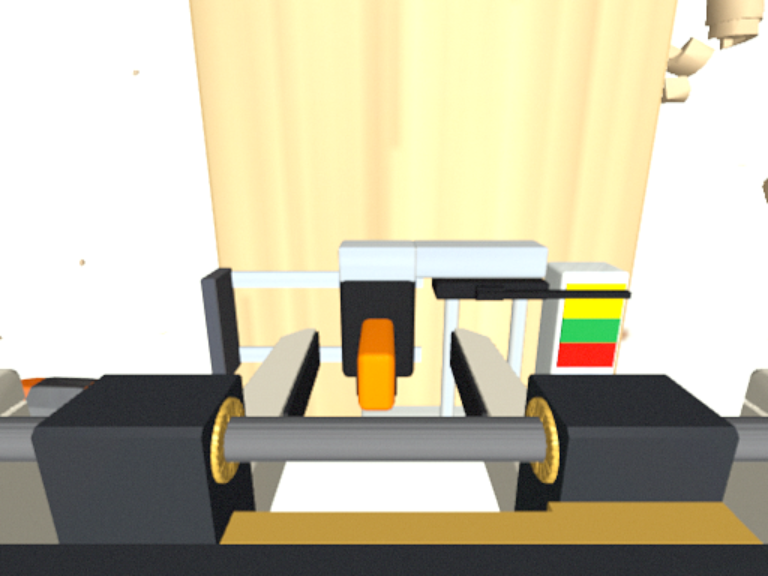

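The wrist view shows the orange tab at (377,365), centred between the open fingers at (310,360) and (460,360). I will close and slide.

>>> apply_moves:
  series:
    - [[0,0,0],[0,0,0]]
    - [[0,0,0],[0,0,0]]
    - [[0,0,0],[0,0,0]]
    - [[0,0,0],[0,0,0]]
    - [[0,0,0],[0,0,0]]
    - [[0,0,0],[0,0,0]]
  claw: 0
  newtons: 20

```text
t: 3.62
tool_pos: [0.6109, -0.0644, 0.2319]
orientation: [-0.223, 3.133, -0.0]
force: [0.7, 0.1, -0.1]
opening: 0.0204
gripper_force: 0.0
```

>>> apply_moves:
  series:
    - [[0,-8,0],[0,0,0]]
    - [[0,-10,0],[0,0,0]]
    - [[0,-10,0],[0,0,0]]
    - [[0,-10,0],[0,0,0]]
    - [[0,-6,0],[0,0,0]]
    - [[0,-3,0],[0,0,0]]
    - [[0,-2,0],[0,0,0]]
    - [[0,-1,0],[0,0,0]]
    - [[0,0,0],[0,0,0]]

```text
t: 4.37
tool_pos: [0.618, -0.1142, 0.2317]
orientation: [-0.223, 3.134, -0.001]
force: [2.5, -0.9, -1.0]
opening: 0.0139
gripper_force: 20.0
```

>>> apply_moves:
  series:
    - [[0,-2,0],[0,0,0]]
    - [[0,-2,0],[0,0,0]]
    - [[0,-1,0],[0,0,0]]
    - [[0,0,0],[0,0,0]]

```text
t: 4.7
tool_pos: [0.6187, -0.1188, 0.2317]
orientation: [-0.223, 3.134, -0.0]
force: [3.1, 2.1, -1.9]
opening: 0.0137
gripper_force: 20.0
```

>>> apply_moves:
  series:
    - [[0,-2,0],[0,0,0]]
    - [[0,-1,0],[0,0,0]]
    - [[0,0,0],[0,0,0]]

```text
t: 4.95
tool_pos: [0.619, -0.1199, 0.2316]
orientation: [0.224, -3.133, -0.006]
force: [-0.7, 12.5, 1.9]
opening: 0.0137
gripper_force: 20.0
```

>>> apply_moves:
  series:
    - [[0,0,0],[0,0,0]]
    - [[0,0,0],[0,0,0]]
    - [[0,0,0],[0,0,0]]
    - [[0,0,0],[0,0,0]]
    - [[0,0,-20],[0,0,0]]
    - [[0,0,-40],[0,0,0]]
    - [[0,0,-40],[0,0,0]]
    - [[0,0,0],[0,0,0]]
  claw: 0.6

```text
t: 5.62
tool_pos: [0.6214, -0.1228, 0.3419]
orientation: [-0.222, 3.121, -0.008]
force: [0.7, 0.1, 1.8]
opening: 0.0555
gripper_force: 0.0
```

Run:
```python
from h import *
from plant import robot
o=np.array([.4522,-.3215]); l=np.array([np.cos(np.radians(-16.9)),np.sin(np.radians(-16.9))])
g=o-l*.015; print("grasp",g)
plan(robot,[*g,.33],-16.9)
```

```text
grasp [ 0.4378478  -0.31713947]
t 5.62 pos [ 0.6214 -0.1228  0.3419] F [0.7 0.1 1.8] open 0.0555
turn [-0.0031  0.0133  0.4368] = 4 x [-0.0008  0.0033  0.1092]  shift(tool after turn) [ 119.2 -239.3   11.9] = 6 x [ 19.86 -39.88   1.99]
```

>>> apply_moves:
  series:
    - [[0,0,0],[0,0.003,0.109]]
    - [[0,0,0],[0,0.003,0.109]]
    - [[0,0,0],[0,0.003,0.109]]
    - [[0,0,0],[0,0.003,0.109]]
    - [[18,-36,2],[0,0,0]]
    - [[18,-36,2],[0,0,0]]
    - [[18,-36,2],[0,0,0]]
    - [[18,-36,2],[0,0,0]]
    - [[18,-36,2],[0,0,0]]
    - [[18,-36,2],[0,0,0]]
    - [[11,-23,0],[0,0,0]]
    - [[0,0,0],[0,0,0]]
  claw: 1

```text
t: 6.62
tool_pos: [0.4327, -0.3195, 0.3218]
orientation: [-0.465, -3.094, 0.004]
force: [-0.4, 0.6, -0.2]
opening: 0.0929
gripper_force: 0.0
```

Run:
```python
from h import *
from plant import robot
c=robot.calibration("wrist");p,d=robot.read_camera("wrist");W=world(c,d);hsv=cv2.cvtColor(p,cv2.COLOR_BGR2HSV)
near=lambda x,y,r:np.hypot(W[...,0]-x,W[...,1]-y)<r
m=(hsv[...,1]>60)&(hsv[...,0]<28)&near(.45,-.32,.085)&(W[...,2]>.017)&(W[...,2]<.03)
b=rect(c,m,.022);print(m.sum(),b)
plan(robot,[.4378,-.3171,.21],-16.9)
c2=robot.calibration("top");p2,d2=robot.read_camera("top");W2=world(c2,d2);h2=cv2.cvtColor(p2,cv2.COLOR_BGR2HSV)
g=(h2[...,1]>180)&(h2[...,0]<16)&(np.hypot(W2[...,0]-.61,W2[...,1]+.1)<.08)&(W2[...,2]>.05);v,u=np.nonzero(g);print("grip",ray(c2,np.c_[u,v],.073).mean(0))
q=p.copy();q=np.clip(q*1.6,0,255).astype(np.uint8);cv2.drawContours(q,cv2.findContours(m.astype(np.uint8),0,2)[0],-1,(255,0,255),1)
cv2.imwrite("pics/w3.png",np.vstack([cv2.resize(q,(512,384)),cv2.resize(np.clip(p2[120:260,200:400]*1.6,0,255).astype(np.uint8),(512,200))])[:600])
```

```text
4514 ((451.2617492675781, -322.73687744140625), (44.01158142089844, 118.60089111328125), 73.16896057128906)
t 6.67 pos [ 0.4342 -0.3181  0.3219] F [-0.4  0.6 -0.5] open 0.0929
turn [-0.0034 -0.0114 -0.0032] = 1 x [-0.0034 -0.0114 -0.0032]  shift(tool after turn) [ -3.2   2.  111.9] = 3 x [-1.06  0.66 37.29]
grip [ 0.61766198 -0.11863733  0.073     ]
```

View pics/w3.png

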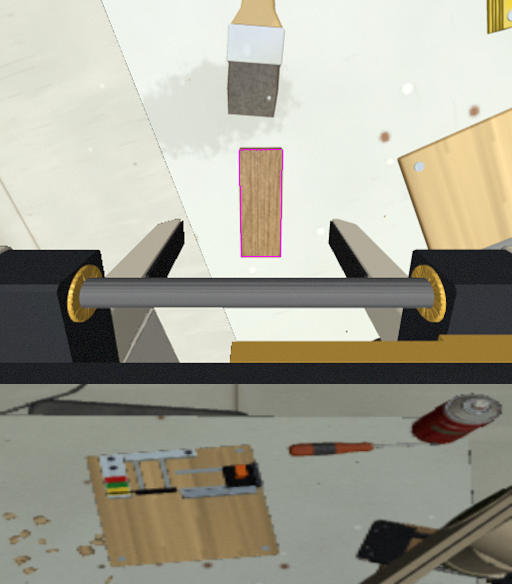

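The wrist view outlines the offcut cleanly (240–282, 148–257). In the top crop below it, the stop is fully out: the grip sits at (240,470), having moved 54 mm. Next I go down and grasp.

>>> apply_moves:
  series:
    - [[-3,1,0],[0,-0.011,-0.003]]
    - [[0,0,30],[0,0,0]]
    - [[0,0,30],[0,0,0]]
    - [[0,0,30],[0,0,0]]
    - [[0,0,20],[0,0,0]]
    - [[0,0,12],[0,0,0]]
    - [[0,0,5],[0,0,0]]
    - [[0,0,4],[0,0,0]]
    - [[0,0,0],[0,0,0]]
    - [[0,0,0],[0,0,0]]

```text
t: 7.55
tool_pos: [0.4397, -0.3166, 0.192]
orientation: [0.454, 3.108, -0.006]
force: [-0.6, 0.3, 0.1]
opening: 0.0932
gripper_force: 0.0
```

Run:
```python
from h import *
from plant import robot
plan(robot,[.437,-.318,.189],-16.85)
```

```text
t 7.55 pos [ 0.4397 -0.3166  0.192 ] F [-0.6  0.3  0.1] open 0.0932
turn [-0.0034  0.0014  0.0037] = 1 x [-0.0034  0.0014  0.0037]  shift(tool after turn) [ 2.2 -2.1  3. ] = 1 x [ 2.15 -2.14  3.04]
```

>>> apply_moves:
  series:
    - [[2,-2,2],[-0.003,0.001,0.003]]
    - [[0,0,0],[0,0,0]]

```text
t: 7.72
tool_pos: [0.4365, -0.3181, 0.1897]
orientation: [-0.46, -3.108, 0.0]
force: [0.2, -0.2, -0.3]
opening: 0.0929
gripper_force: 0.0
```

>>> apply_moves:
  series:
    - [[0,0,0],[0,0,0]]
    - [[0,0,0],[0,0,0]]
    - [[0,0,0],[0,0,0]]
    - [[0,0,0],[0,0,0]]
    - [[0,0,0],[0,0,0]]
    - [[0,0,0],[0,0,0]]
    - [[0,0,0],[0,0,0]]
    - [[0,0,0],[0,0,0]]
  claw: 0
  newtons: 40

```text
t: 8.38
tool_pos: [0.4364, -0.3176, 0.1887]
orientation: [-0.459, -3.106, -0.001]
force: [-0.3, -0.1, 0.0]
opening: 0.0446
gripper_force: 40.0
```

Run:
```python
from h import *
from plant import robot
plan(robot,[.437,-.318,.189],-16.85)
```

```text
t 8.38 pos [ 0.4364 -0.3176  0.1887] F [-0.3 -0.1  0. ] open 0.0446
turn [ 0.0005 -0.0017  0.0004] = 1 x [ 0.0005 -0.0017  0.0004]  shift(tool after turn) [-0.7 -0.2 -0.3] = 1 x [-0.74 -0.21 -0.32]
```

>>> apply_moves:
  series:
    - [[0,0,-20],[0,0,0]]
    - [[0,0,-30],[0,0,0]]
    - [[0,0,-20],[0,0,0]]
    - [[0,0,0],[0,0,-0.109]]
    - [[0,0,0],[0,0,-0.109]]
    - [[0,0,0],[0,0,-0.109]]
    - [[0,0,0],[0,0,-0.109]]
    - [[0,0,0],[0,0,0]]

```text
t: 9.05
tool_pos: [0.4364, -0.3176, 0.2585]
orientation: [0.231, -3.131, -0.002]
force: [-0.3, 0.1, -1.5]
opening: 0.0445
gripper_force: 40.0
```

Run:
```python
from h import *
from plant import robot
plan(robot,[.4692,-.0355,.26],8.1)
```

```text
t 9.05 pos [ 0.4364 -0.3176  0.2585] F [-0.3  0.1 -1.5] open 0.0445
turn [ 0.0014 -0.0016  0.0061] = 1 x [ 0.0014 -0.0016  0.0061]  shift(tool after turn) [-72.3 274.6  -1.5] = 7 x [-10.32  39.23  -0.21]
```

>>> apply_moves:
  series:
    - [[-8,15,0],[0,0,0.006]]
    - [[-8,32,0],[0,0,0]]
    - [[-8,32,0],[0,0,0]]
    - [[-8,32,0],[0,0,0]]
    - [[-8,32,0],[0,0,0]]
    - [[-8,32,0],[0,0,0]]
    - [[-8,32,0],[0,0,0]]
    - [[-8,32,0],[0,0,0]]
    - [[-6,24,0],[0,0,0]]
    - [[-2,12,0],[0,0,0]]
    - [[0,0,0],[0,0,0]]
    - [[0,0,0],[0,0,0]]

```text
t: 10.05
tool_pos: [0.4703, -0.0349, 0.2588]
orientation: [0.213, -3.133, -0.001]
force: [0.1, -0.5, -1.9]
opening: 0.0444
gripper_force: 40.0
```

Run:
```python
from h import *
from plant import robot
plan(robot,[.4692,-.0355,.215],8.1)
c=robot.calibration("wrist");p,d=robot.read_camera("wrist");np.savez("w4.npz",p=p,d=d,**{k:np.array(v) for k,v in c.items()})
cv2.imwrite("pics/w4.png",cv2.resize(np.clip(p*1.6,0,255).astype(np.uint8),(768,576)))
```

```text
t 10.05 pos [ 0.4703 -0.0349  0.2588] F [ 0.1 -0.5 -1.9] open 0.0444
turn [ 0.0009 -0.0016 -0.0059] = 1 x [ 0.0009 -0.0016 -0.0059]  shift(tool after turn) [ 1.2 -0.4 43.8] = 2 x [ 0.58 -0.22 21.9 ]
```

View pics/w4.png

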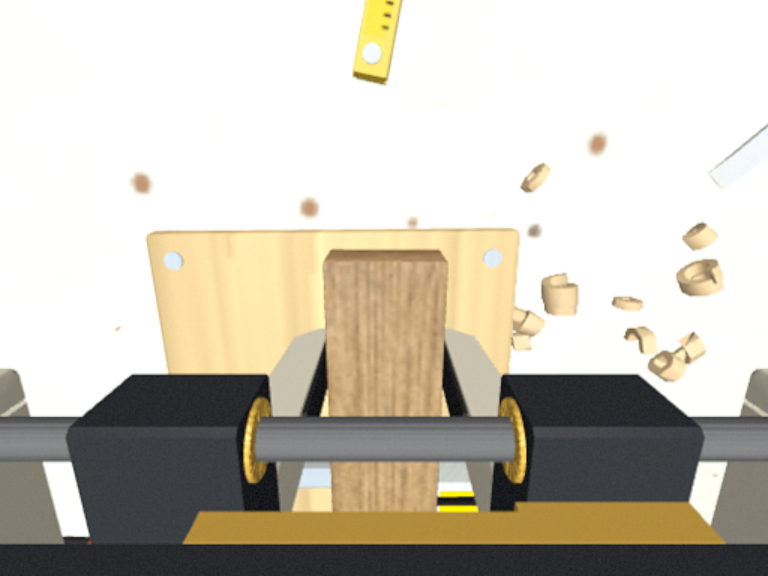

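The offcut is held straight between the fingers (325–445 wide, near end at row 252). The bed front edge behind it runs from (150,233) to (517,230).

Run:
```python
from h import *
f=np.load("w4.npz");p=f["p"];d=f["d"];c={k:f[k] for k in("fx","fy","cx","cy","extrinsics")};W=world(c,d)
S=cv2.cvtColor(p,cv2.COLOR_BGR2HSV)[...,1]
m=S>60
def edge(pts,z):
    P=ray(c,pts,z)[:,:2]*1000; vx,vy,x0,y0=cv2.fitLine(P.astype(np.float32),cv2.DIST_HUBER,0,.01,.01).ravel(); return np.array([x0,y0]),np.array([vx,vy])
fr=[(u,np.argmax(m[140:,u])+139.5) for u in list(range(106,210,3))+list(range(302,338,3))]
lf=[(np.argmax(m[v,90:150])+89.5,v) for v in range(162,245,3)]
rt=[(350-np.argmax(m[v,350:300:-1])+.5,v) for v in range(160,200,3)]
F,L,Rr=[edge(e,.012) for e in(fr,lf,rt)]
for e in(F,L,Rr): print(e[0],np.degrees(np.arctan2(e[1][1],e[1][0])))
X=lambda a,b:a[0]+a[1]*np.linalg.solve(np.c_[a[1],-b[1]],b[0]-a[0])[0]
A,B=X(F,L),X(F,Rr);y=np.arctan2(*((A-B)*[1,-1]));n=np.array([-np.sin(y),np.cos(y)]);e=np.array([np.cos(y),np.sin(y)])
print("yaw",np.degrees(y),"w",np.hypot(*(A-B)),"origin",(A+B)/2+150*e+27.5*n)
k=(W[...,2]>.075)&(W[...,2]<.12)&(S>60);v,u=np.nonzero(k);k&=(np.mgrid[:384,:512][0]<215)
v,u=np.nonzero(k);print("offcut top z",W[k].mean(0),rect(c,k,W[k][:,2].mean()), np.linalg.lstsq(np.c_[W[k][:,:2],np.ones(k.sum())],W[k][:,2],rcond=None)[0])
```

```text
[ 437.38068 -102.88826] -81.78202
[ 499.37137 -161.6397 ] 8.214008
[441.37204  34.61169] 8.385561
yaw 8.21797188364543 w 202.45384 origin [577.01795813 -20.35960448]
offcut top z [ 0.43702073 -0.03930932  0.09134069] ((437.0426330566406, -39.32722091674805), (26.834243774414062, 44.99225616455078), 7.798117637634277) [0.2010867  0.02424185 0.00441456]
```

Run:
```python
from h import *
from plant import robot
plan(robot,[.4783,-.0344,.203],8.2)
```

```text
t 10.1 pos [ 0.4703 -0.0356  0.2588] F [-0.  -0.5 -1.9] open 0.0449
turn [ 0.0007 -0.0015 -0.0082] = 1 x [ 0.0007 -0.0015 -0.0082]  shift(tool after turn) [-8.1  0.  55.8] = 2 x [-4.040e+00  2.000e-02  2.792e+01]
```

>>> apply_moves:
  series:
    - [[-4,0,15],[0,-0.0015,-0.008]]
    - [[-4,0,20],[0,0,0]]
    - [[0,0,12],[0,0,0]]
    - [[0,0,6],[0,0,0]]
    - [[0,0,2],[0,0,0]]
    - [[0,0,0],[0,0,0]]
    - [[0,0,0],[0,0,0]]

```text
t: 10.68
tool_pos: [0.4786, -0.0348, 0.2046]
orientation: [-0.225, 3.133, 0.001]
force: [-0.8, 0.3, -1.5]
opening: 0.0448
gripper_force: 40.0
```

>>> apply_moves:
  series:
    - [[0,0,1],[0,0,0]]
    - [[0,0,1],[0,0,0]]
    - [[0,0,0],[0,0,0]]

```text
t: 10.93
tool_pos: [0.4785, -0.0343, 0.2023]
orientation: [-0.226, 3.132, 0.001]
force: [-0.3, 0.3, -1.3]
opening: 0.0444
gripper_force: 40.0
```

Run:
```python
from h import *
from plant import robot
o=np.array([.5773,-.0201]);e=np.array([np.cos(np.radians(8.2)),np.sin(np.radians(8.2))])
plan(robot,[*(o-e*.08),.2007],8.2)
```

```text
t 10.93 pos [ 0.4785 -0.0343  0.2023] F [-0.3  0.3 -1.3] open 0.0444
turn [0.0008 0.0011 0.001 ] = 1 x [0.0008 0.0011 0.001 ]  shift(tool after turn) [-19.9  -0.    1.6] = 1 x [-19.85  -0.04   1.63]
```

>>> apply_moves:
  series:
    - [[0,0,1],[0,0,0]]
    - [[0,0,0],[0,0,0]]

```text
t: 11.1
tool_pos: [0.4783, -0.0342, 0.201]
orientation: [-0.226, 3.133, 0.002]
force: [-0.9, -0.1, -0.6]
opening: 0.0452
gripper_force: 40.0
```

>>> apply_moves:
  series:
    - [[0,0,0.7],[0,0,0]]
    - [[0,0,0],[0,0,0]]
    - [[0,0,0],[0,0,0]]

```text
t: 11.35
tool_pos: [0.4784, -0.0342, 0.2006]
orientation: [-0.227, 3.133, 0.002]
force: [-3.8, 1.0, 5.3]
opening: 0.0447
gripper_force: 40.0
```

>>> apply_moves:
  series:
    - [[-4,0,-0.4],[0,0,0]]
    - [[-5,0,0],[0,0,0]]
    - [[-5,0,0],[0,0,0]]
    - [[-4,0,0],[0,0,0]]
    - [[-2,0,0],[0,0,0]]
    - [[0,0,0],[0,0,0]]
    - [[0,0,0],[0,0,0]]

```text
t: 11.93
tool_pos: [0.4984, -0.0313, 0.2007]
orientation: [-0.227, 3.133, 0.002]
force: [0.6, -0.0, 0.3]
opening: 0.0445
gripper_force: 40.0
```

Run:
```python
from h import *
from plant import robot
o=np.array([.5773,-.0201]);e=np.array([np.cos(np.radians(8.2)),np.sin(np.radians(8.2))])
plan(robot,[*(o-e*.0577),.2007],8.2)
p,d=robot.read_camera("scene");cv2.imwrite("pics/s5.png",cv2.resize(np.clip(p[160:300,190:350]*1.3,0,255).astype(np.uint8),None,fx=4,fy=4,interpolation=cv2.INTER_CUBIC))
```

```text
t 11.93 pos [ 0.4984 -0.0313  0.2007] F [ 0.6 -0.   0.3] open 0.0445
turn [0.001  0.001  0.0013] = 1 x [0.001  0.001  0.0013]  shift(tool after turn) [-22.   -0.1   0. ] = 1 x [-2.196e+01 -1.400e-01  1.000e-02]
```

View pics/s5.png

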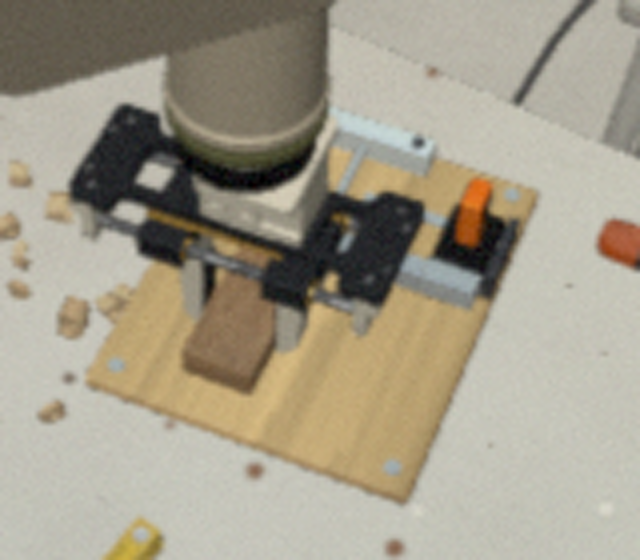

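The scene crop shows the offcut flat on the bed at (240,340), heading into the bay, and the stop out at (470,230). I will press gently now.

>>> apply_moves:
  series:
    - [[-3,0,0],[0,0,0]]
    - [[-3,0,0],[0,0,0]]
    - [[-3,0,0],[0,0,0]]
    - [[-2,0,0],[0,0,0]]
    - [[0,0,0],[0,0,0]]
    - [[0,0,0],[0,0,0]]
    - [[0,0,0],[0,0,0]]

```text
t: 12.57
tool_pos: [0.5083, -0.0299, 0.2007]
orientation: [0.226, -3.131, -0.001]
force: [-7.3, -0.9, 8.2]
opening: 0.0448
gripper_force: 40.0
```

>>> apply_moves:
  series:
    - [[-2,0,-0.4],[0,0,0]]
    - [[-3,0,0],[0,0,0]]
    - [[-2,0,0],[0,0,0]]
    - [[-1,0,0],[0,0,0]]
    - [[0,0,0],[0,0,0]]
    - [[0,0,0],[0,0,0]]
    - [[0,0,0],[0,0,0]]

```text
t: 13.15
tool_pos: [0.5154, -0.0289, 0.2006]
orientation: [0.226, -3.128, -0.001]
force: [-12.8, -2.3, 11.7]
opening: 0.0448
gripper_force: 40.0
```

Run:
```python
from h import *
from plant import robot
o=np.array([.5773,-.0201]);e=np.array([np.cos(np.radians(8.2)),np.sin(np.radians(8.2))])
plan(robot,[*(o-e*.0577),.2007],8.2)
F=[]
for n in("top","wrist","scene"):
    c=robot.calibration(n);p,d=robot.read_camera(n);np.savez(n+"6.npz",p=p,d=d,**{k:np.array(v) for k,v in c.items()}); F.append(robot.read_state()["force"])
    q=proj(c,[*(o+e*.015+np.array([-e[1],e[0]])*.042),.035])[0];print(n,q)
    cv2.imwrite(f"pics/{n}6.png",np.clip(p*1.4,0,255).astype(np.uint8))
print(np.mean(F,0))
```

```text
t 13.15 pos [ 0.5154 -0.0289  0.2006] F [-12.8  -2.3  11.7] open 0.0448
turn [ 0.0012 -0.005   0.0013] = 1 x [ 0.0012 -0.005   0.0013]  shift(tool after turn) [-4.8 -0.1 -0.1] = 1 x [-4.82 -0.12 -0.07]
top [246.51536174 192.39469766]
wrist [320.55546738 356.68200919]
scene [250.62853171 203.02282336]
[-12.78312378  -2.30952311  11.45244838]
```

Run:
```python
import cv2,numpy as np
w=cv2.imread("pics/wrist6.png")[264:384,230:410];s=cv2.imread("pics/scene6.png")[150:270,180:320];t=cv2.imread("pics/top6.png")[150:250,200:320]
r=lambda a,f:cv2.resize(a,f,interpolation=cv2.INTER_CUBIC)
cv2.imwrite("pics/c6.png",np.vstack([r(w,(780,300)),np.hstack([r(s,(390,300)),r(t,(390,300))])]))
```

```text
(no output)
```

View pics/c6.png

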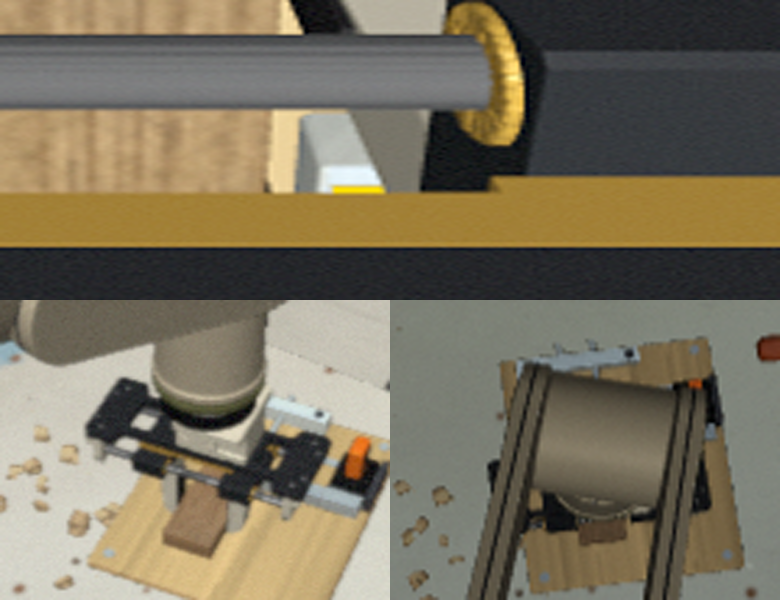

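The pointer is hidden by the gripper: only yellow shows, at (358,190) in the wrist crop. I will judge by force, unloading the bed first so that friction does not bias it.

>>> apply_moves:
  series:
    - [[0,0,-0.6],[0,0.005,0]]
    - [[0,0,0],[0,0,0]]
    - [[0,0,0],[0,0,0]]
    - [[0,0,0],[0,0,0]]

```text
t: 13.63
tool_pos: [0.5155, -0.0289, 0.2007]
orientation: [0.226, -3.124, -0.001]
force: [-8.5, -3.0, 5.2]
opening: 0.0446
gripper_force: 40.0
```

Run:
```python
from h import *
from plant import robot
o=np.array([.5773,-.0201]);e=np.array([np.cos(np.radians(8.2)),np.sin(np.radians(8.2))])
plan(robot,[*(o-e*.0577),.2007],8.2)
```

```text
t 13.63 pos [ 0.5155 -0.0289  0.2007] F [-8.5 -3.   5.2] open 0.0446
turn [ 0.0013 -0.0094  0.0011] = 1 x [ 0.0013 -0.0094  0.0011]  shift(tool after turn) [-4.7 -0.1 -0. ] = 1 x [-4.74 -0.09 -0.04]
```

>>> apply_moves:
  series:
    - [[0,0,-0.3],[0,-0.005,0]]
    - [[0,0,0],[0,-0.004,0]]
    - [[0,0,0],[0,0,0]]
    - [[0,0,0],[0,0,0]]
    - [[0,0,0],[0,0,0]]

```text
t: 14.05
tool_pos: [0.515, -0.029, 0.2007]
orientation: [0.226, -3.131, -0.002]
force: [-10.9, -2.5, 5.8]
opening: 0.0444
gripper_force: 40.0
```

Run:
```python
from h import *
from plant import robot
o=np.array([.5773,-.0201]);e=np.array([np.cos(np.radians(8.2)),np.sin(np.radians(8.2))])
plan(robot,[*(o-e*.0577),.2007],8.2);print(robot.read_state()["wrist_torque"])
```

```text
t 14.05 pos [ 0.515  -0.029   0.2007] F [-10.9  -2.5   5.8] open 0.0444
turn [ 0.0015 -0.0021  0.0011] = 1 x [ 0.0015 -0.0021  0.0011]  shift(tool after turn) [-5.2 -0.1 -0. ] = 1 x [-5.25 -0.12 -0.04]
[-0.63908765  1.84541903 -0.03533844]
```

>>> apply_moves:
  series:
    - [[0,0,-0.5],[0,0,0]]
    - [[-1,0,0],[0,0,0]]
    - [[-1,0,-0.3],[0,0,0]]
    - [[-1,0,0],[0,0,0]]
    - [[0,0,0],[0,0,0]]
    - [[0,0,0],[0,0,0]]
    - [[0,0,0],[0,0,0]]

```text
t: 14.63
tool_pos: [0.5176, -0.0286, 0.2007]
orientation: [0.226, -3.13, -0.002]
force: [-9.0, -3.8, 0.7]
opening: 0.0448
gripper_force: 40.0
```

Run:
```python
from h import *
from plant import robot
o=np.array([.5773,-.0201]);e=np.array([np.cos(np.radians(8.2)),np.sin(np.radians(8.2))])
plan(robot,[*(o-e*.0577),.2007],8.2);print(robot.read_state()["wrist_torque"])
```

```text
t 14.63 pos [ 0.5176 -0.0286  0.2007] F [-9.  -3.8  0.7] open 0.0448
turn [ 0.0016 -0.003   0.001 ] = 1 x [ 0.0016 -0.003   0.001 ]  shift(tool after turn) [-2.6 -0.1  0. ] = 1 x [-2.57 -0.12  0.03]
[-0.7987106   1.59143005 -0.1033052 ]
```

>>> apply_moves:
  series:
    - [[-1,0,-0.2],[0,0,0]]
    - [[-1,0,0],[0,0,0]]
    - [[-1,0,0],[0,0,0]]
    - [[-0.5,0,0],[0,0,0]]
    - [[0,0,0],[0,0,0]]
    - [[0,0,0],[0,0,0]]
    - [[0,0,0],[0,0,0]]
    - [[0,0,0],[0,0,0]]

```text
t: 15.3
tool_pos: [0.5207, -0.0282, 0.2007]
orientation: [0.226, -3.129, -0.002]
force: [-11.0, -4.8, 1.0]
opening: 0.0446
gripper_force: 40.0
```

Run:
```python
from h import *
from plant import robot
o=np.array([.5773,-.0201]);e=np.array([np.cos(np.radians(8.2)),np.sin(np.radians(8.2))])
plan(robot,[*(o-e*.0577),.2007],8.2)
for i in range(3):
    c=robot.calibration("wrist");p,d=robot.read_camera("wrist");s=robot.read_state();print(s["tool_pos"].round(4),s["force"].round(2),s["dq"].round(4))
S=cv2.cvtColor(p,cv2.COLOR_BGR2HSV)[...,1];W=world(c,d)
k=(S>50)&(W[...,2]>.031)&(W[...,2]<.045)&(abs(W[...,1]+.033)<.05);k[265:]=0
print("offcut near end",k.sum(),rect(c,k,.034),"plane",np.linalg.lstsq(np.c_[W[k][:,:2],np.ones(k.sum())],W[k][:,2],rcond=None)[0],np.median(W[k][:,2]))
cc=robot.calibration("scene");p2,d2=robot.read_camera("scene")
q=cv2.resize(np.clip(p[60:384,100:420]*1.5,0,255).astype(np.uint8),(580,587));cv2.imwrite("pics/w7.png",q)
```

```text
t 15.3 pos [ 0.5207 -0.0282  0.2007] F [-11.   -4.8   1. ] open 0.0446
turn [ 0.0017 -0.0042  0.001 ] = 1 x [ 0.0017 -0.0042  0.001 ]  shift(tool after turn) [ 0.5 -0.1  0. ] = 1 x [ 0.54 -0.1   0.02]
[ 0.5207 -0.0281  0.2007] [-12.14  -5.19   1.75] [-0.001  -0.0007  0.0021  0.0016  0.0012  0.0007]
[ 0.5207 -0.0281  0.2007] [-11.59  -4.83   1.38] [-0.0002  0.0014  0.0001  0.0015  0.0007  0.0004]
[ 0.5207 -0.0281  0.2007] [-11.38  -4.21   1.33] [ 0.0014 -0.0007 -0.0002 -0.0008  0.0006 -0.0009]
offcut near end 7438 ((503.7178955078125, -30.32118797302246), (55.38545227050781, 48.389644622802734), 8.274198532104492) plane [ 0.00799912 -0.00028917  0.03037887] 0.03436844411920985
```

View pics/w7.png

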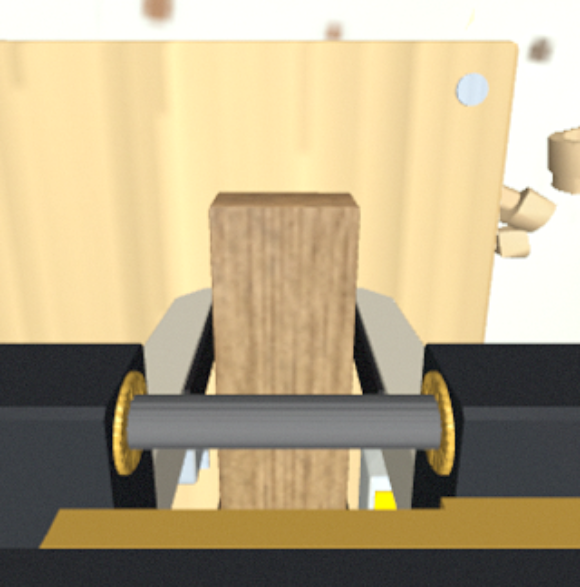

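The wrist crop shows the offcut flat and straight. Its near end has the top edge at row 207 and the bottom edge at row 193, with the bed front edge at row 42. The distance between them gives the face travel directly.

Run:
```python
from h import *
from plant import robot
c=robot.calibration("wrist")
e=np.array([np.cos(np.radians(8.2)),np.sin(np.radians(8.2))])
f=lambda r,z:ray(c,[100+284/1.8125,60+r/1.8125],z)[0,:2]@e*1000
b=f(42,.012)
for r,z in((193,.012),(207,.034)): print("travel est",f(r,z)-b-150+120)
s=robot.read_state();print(s["t"],s["force"],s["force"][:2]@e)
```

```text
travel est 17.86468670458413
travel est 17.59801202714914
15.5 [-11.50016517  -4.71256197   0.747285  ] -12.05473782376281
```

```bash
python3 -c "
from plant import robot
print(robot.close_job())"
```

```text
the job is handed in; nothing more can be done
None
```

I slid the size stop out to its end stop and handed the job in with the offcut held flat and straight against the sprung face, steady at about 18 mm by offcut position and push force (about 12 N); the gripper hid the pointer, so I never saw it in the green, and I don't have the judge's verdict.

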